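# Switch off the egg boiler and hold the rack of eggs out to a colleague

### The job

The eggs are done: turn the egg boiler's knob fully anticlockwise to its off stop, then lift the wire rack with its four eggs out of the boiler by the black grip, keeping it level so that no egg comes off. Hold it out for a colleague over the middle of the chopping board, level and still, with the rack's wire ring about 15 cm above the board and its grip in line with the board's long side, and finish while still holding it there. Do not disturb the salt shaker and the mug.

Things in the scene. Friction and masses are not known exactly. Their poses are not given: they have to be found in the camera images.
- timer_knob (a joint): Angle of the boiler's knob, rad: 0 = off, at the anticlockwise end stop; grows clockwise seen from above, to 2.7 at the other stop. It starts somewhere between 0.8 and 2.2, stays where it is left and turns with light friction (0.04 N m).
- knob_grip (a point): Point on the knob's upright axis, 10 mm under the knob's top and 17 mm over the console's flat top (which lies 56 mm above the worktop). Black knob: a round skirt (40 mm across, 6 mm high) with an upright bar on it, 36 mm long, 11 mm wide, reaching from the console to 27 mm above it, to be pinched across its width. x = along the bar towards the end with the white pointer line, z = up; it turns with the knob. At off the pointer points to the boiler's middle.
- boiler_seat (a point): Egg boiler, white and fixed to the worktop: a round, open steam base (176 mm across, rim 62 mm above the worktop) with a flat console, 92 mm wide and 56 mm high, that juts out to 168 mm from the middle on the robot's side and bears the knob 126 mm from the middle. This point: the middle of the inner ledge on which the rack stands, 48 mm above the worktop, 14 mm under the rim. x = from the knob to the middle, away from the robot; z = up.
- rack_grip (a point): Middle of the rack's black grip, a bar 42 mm long (along x), 12 mm wide (y), 16 mm high (z) at the top of a wire bail, to be pinched across its width. It lies 84 mm straight above the point rack_ring; the tops of the eggs reach to 44 mm under it. The bail's two upright wires stand 30 mm to either side along x. x, y, z are the rack's axes; two eggs stand on either side of the grip.
- rack_ring (a point): Middle of the rack's wire ring, on the rack's axis at the height of the wires. Loose stainless wire rack, 145 mm across, 0.14 to 0.24 kg without eggs: an outer ring of 5 mm wire and four smaller rings, each with an egg standing in it. It stands on the boiler's ledge inside the rim, with 3 mm of play all round, and lifts straight up. x = along the grip, z = up.
- egg_1_center (a point): Centre of egg 1 of 4 (55 mm long, 42 mm across, 58 g), standing on end loose in a ring of the rack, 45 mm from the point rack_ring.
- egg_2_center (a point): Centre of egg 2 of 4 (55 mm long, 42 mm across, 58 g), standing on end loose in a ring of the rack, 45 mm from the point rack_ring.
- egg_3_center (a point): Centre of egg 3 of 4 (55 mm long, 42 mm across, 58 g), standing on end loose in a ring of the rack, 45 mm from the point rack_ring.
- egg_4_center (a point): Centre of egg 4 of 4 (55 mm long, 42 mm across, 58 g), standing on end loose in a ring of the rack, 45 mm from the point rack_ring.
- board_top (a point): Middle of the top face of the wooden chopping board (220 x 340 x 20 mm, fixed on the worktop, top 20 mm above it). y = along its long side, z = up.
- salt_center (a point): Half-way up the small glass salt shaker (44 mm across, 90 mm high), a loose bystander.
- mug_center (a point): Half-way up the white speckled mug (88 mm across, 90 mm high), a loose bystander.
Mind the look-alikes: they are no part of the job. Leave any blue or green look-alike of the part that bears egg_4_center alone.

How it is judged:
By the outcome, as a careful person would: the job done as asked, in the order asked, and still so for the second after the job is handed in, while the arm keeps its last pose, push and grip.
It also fails if it takes over 70 s, if anything falls off the work surface, if the arm or the gripper's body presses on something with over 40 N, if the wrist force passes 120 N, or if a joint passes its speed limit or range.

### The arm

A 6-joint arm with a two-finger parallel gripper is mounted at the origin on a cart in front of the work surface, level with it; the furniture and walls round the work are solid. World frame = base frame: x ahead of the robot, y to its left, z up, the work surface at z = 0. Lengths are in mm, angles in rad, forces in N, time in s.
With the tool pointing down it reaches from about 300 to 775 mm from the base axis. Payload 14.6 kg.
Tool frame: the origin (TCP) lies at the very end of the fingers, on their centre line; the grasp point (between the pads) lies 19 mm behind it; z points along the fingers, y is the line along which they close (so a half turn about z gives the same grasp; the last joint's range is limited). The gripper opens to 94 mm and grips with 3 to 60 N. Pads are 16 mm wide; open, the fingers measure 119 mm over their backs; the gripper's body (75 mm by 177 mm) begins 78 mm behind the grasp point.
Start: joints at [1.237, 0.3, 1.521, -0, 1.321, -0.067], TCP at [145.003, 530.531, 205.446] pointing down, gripper open.
Joint ranges: [-3.03, 3.03], [-0.79, 2.21], [0.23, 2.52], [-1.04, 4.18], [0, 3.07], [-2.55, 2.55]. Speed limits (rad/s): [2.22, 2.22, 2.57, 3.14, 3.14, 3.14].

### API

Orientations are given as [roll, pitch, yaw] about the fixed x, y, z axes, in that order (R = Rz(yaw) Ry(pitch) Rx(roll)).
In Python, from cell import manip, camera, get_calibration gives the robot as it stands. The module is installed in compiled form; this text tells all that it offers.
- The arm moves only by the tool jog_arm, never from a script. Its argument "plan" is one flat list of numbers, 6 for each row, row after row: the shift along the world's x, y, z in m, then the turn, a rotation vector about the world's x, y, z in degrees. A call has 1 to 20 rows; each row is the pose to reach, as a shift and turn from the pose commanded when the call began; what a row does not reach only later rows make up. A row lasts 1/10 s, in which the tool goes at most 50 mm and 8.59 degrees, less where a joint would pass 70% of its speed; a pose out of reach is approached as far as the arm can. A call with a gripper value outside its range is refused whole. "claw" is the finger opening in m, from 0 to 0.094, set as the call begins (left out, the last holds). The fingers move at their own pace and stop on an object; "force" is the grip in N (left out, the last holds). Time passes only in rows, so rows that repeat a pose let the fingers close. It gives the time, the measured TCP pose, the force, the opening and the grip force at its end, in the units of the state.
- manip.read_state(): the state, without advancing time (a new reading comes with each control period).
- camera(name): name is "side" or "top"; returns (picture, depth): 480x640x3 uint8, red, green, blue; 480x640 float32, mm along the optical axis (not along the pixel's ray), 0 where there is no reading.
- get_calibration(name): a dict with "fx", "fy", "cx", "cy" (pixels), "origin" and "attitude" of the camera in the world. Camera axes: x right, y down, z forward; pixel columns grow to the right and rows downward; lengths in mm; the calibration is good to about 2 mm. A picture is of the moment at which its call begins. get_calibration takes no time and is no camera call.
- manip.sign_off(): hands the job in; it is judged then, once.
The state is a dict: "clock": time; "joints": joint angles; "qd": joint speeds; "effort": joint torques, N m; "eef_pos": TCP position; "eef_rot": TCP orientation; "wrist_force": force on the tool from outside, world axes, zero at the start; "moment": the same for the moment, N m; "finger_gap": finger opening in mm; "finger_force": force on a finger pad.
Only numpy, scipy, OpenCV 4.12 (cv2) and the standard library are available. Lean on these libraries where they do the work, as an engineer would, in place of code of your own. Each camera call takes 0.05 s, during which the arm holds its last target. There are 200 camera calls.

## Working session

There is one attempt and no reset: what is moved stays moved. The work goes in short steps, Python scripts to look and compute and a tool call to move; the robot and the scene stay as the last step left them, time stands still between calls to the robot, and variables do not carry over. Pictures are saved under pics/ and viewed, at most 12 in all, crops included, and the job is handed in when it is done.

Besides the shell and the picture viewer there is one more tool, called after "Request:" as name(argument=value, ...) on one line, values as JSON. jog_arm: Moves the arm, as the interface text tells. Its arguments: {"type":"object","properties":{"plan":{"type":"array"},"claw":{"type":"number"},"force":{"type":"number"}},"required":["plan"]}

```bash
mkdir -p pics; cat > h.py <<'E'
import numpy as np, cv2
from cell import manip, camera, get_calibration
from scipy.spatial.transform import Rotation as R
def shot(n,f=None):
    p,d=camera(n)
    if f: cv2.imwrite('pics/'+f,p[:,:,::-1]); np.save('pics/'+f+'.npy',d)
    return p,d
def cal(n):
    c=get_calibration(n); A=np.array(c['attitude'],float)
    if A.shape!=(3,3): A=R.from_euler('xyz',A).as_matrix()
    return c,A,np.array(c['origin'],float)
def ray(n,u,v,z):
    c,A,o=cal(n); d=A@np.array([(u-c['cx'])/c['fx'],(v-c['cy'])/c['fy'],1.])
    return o+d*(z-o[2])/d[2]
def cloud(n,d):
    c,A,o=cal(n); v,u=np.mgrid[:480,:640]
    P=np.stack([(u-c['cx'])/c['fx']*d,(v-c['cy'])/c['fy']*d,d],-1)
    return P@A.T+o
E
python3 - <<'E'
from h import *
for n in('side','top'):
    print(get_calibration(n)); shot(n,n+'0.png')
s=manip.read_state();print(s)
E
```

```text
{'fx': 575.06226718981, 'fy': 575.06226718981, 'cx': 331.08279857507557, 'cy': 244.92143825003248, 'origin': array([-168.91757569, -632.5533166 , 1318.1376517 ]), 'attitude': array([-2.5045883 ,  0.01505437, -0.9117769 ])}
{'fx': 461.2074865065391, 'fy': 461.2074865065391, 'cx': 318.9938112053089, 'cy': 239.58835218183333, 'origin': array([ 304.38559442,  -92.96847727, 1131.54460579]), 'attitude': array([-2.91351018e+00, -2.46288056e-03, -1.63350855e+00])}
{'clock': 0.1, 'joints': array([ 1.23738336e+00,  3.00421734e-01,  1.52144782e+00,  1.78265579e-05,
        1.32068407e+00, -6.66012525e-02]), 'qd': array([-0.00025609, -0.00047682, -0.00123431, -0.00066355,  0.00092085,
        0.00072067]), 'effort': array([-8.79499948e-04, -5.32643759e+01, -3.53282619e+01,  7.08722323e-02,
        2.33949552e-02, -7.68922837e-05]), 'eef_pos': array([144.9443305 , 530.34827518, 204.96977658]), 'eef_rot': array([-3.14063496e+00, -8.11837630e-05,  2.87477648e+00]), 'wrist_force': array([-0.13729212,  0.39089934, -0.56242974]), 'moment': array([ 0.01643123, -0.06664887, -0.00465669]), 'finger_force': 0.0, 'finger_gap': 93.66325368032494}
```

View pics/side0.png

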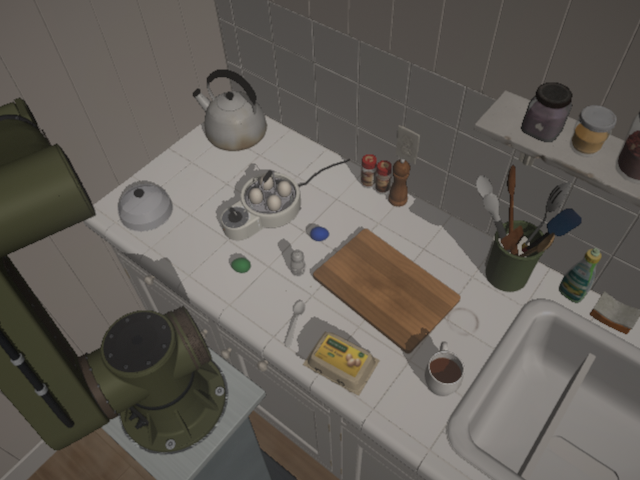

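View pics/top0.png

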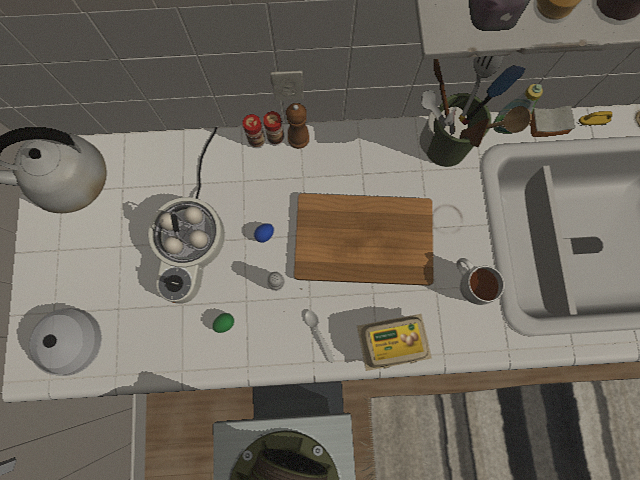

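Side: boiler with white eggs (269,198), knob (236,214), board (386,287), salt (297,262), mug (444,370). Top: boiler (186,235), knob (177,283), grip (175,222), board (364,239), salt (277,281), mug (483,284).

Candidates for the eggs: white ones in the rack (top 168,221; 194,215; 173,245; 199,239), against the blue (264,232) and green (223,322) look-alikes. I choose the rack with the white eggs. For the knob: the black bar at (177,283), against the lid/kettle knobs (50,341) and (36,153). A close crop comes next.

```bash
python3 - <<'E'
from h import *
a=cv2.imread('pics/top0.png')[190:310,130:240]; b=cv2.imread('pics/side0.png')[160:250,205:315]
a=cv2.resize(a,(440,480),interpolation=cv2.INTER_CUBIC); b=cv2.resize(b,(352,288),interpolation=cv2.INTER_CUBIC)
o=np.zeros((480,800,3),np.uint8); o[:,:440]=a; o[:288,445:797]=b
o=cv2.convertScaleAbs(o,alpha=1.3,beta=20)
cv2.imwrite('pics/crop1.png',o)
for n in('side','top'):
    d=np.load(f'pics/{n}0.png.npy'); P=cloud(n,d)
    for lab,u,v in dict(side=[('knob',236,212),('grip',268,178),('board',386,287),('salt',297,258),('mug',444,365)],top=[('knob',177,283),('grip',175,222),('board',364,239),('salt',277,278),('mug',483,284),('table',120,300)])[n]:
        print(n,lab,P[v,u].round(0))
    m=(np.abs(P[...,2]-62)<6)&(P[...,0]>350)&(P[...,1]>50)&(P[...,1]<350)
    im=cv2.imread(f'pics/{n}0.png'); hsv=cv2.cvtColor(im,cv2.COLOR_BGR2HSV)
    bd=(((hsv[...,0]>5)&(hsv[...,0]<22)&(hsv[...,1]>90)&(np.abs(P[...,2]-20)<10))*255).astype(np.uint8)
    k,l,s,c=cv2.connectedComponentsWithStats(bd); i=1+s[1:,4].argmax()
    cc,_=cv2.findContours((l==i).astype(np.uint8),0,1); 
    q=np.array([ray(n,*p[0],20)[:2] for p in max(cc,key=len)],np.float32); print('board',cv2.minAreaRect(q))
E
```

```text
side knob [471. 223.  84.]
side grip [588. 199. 139.]
side board [ 559. -229.   15.]
side salt [456. -11.  79.]
side mug [ 441. -473.   53.]
board ((557.993408203125, -226.23678588867188), (340.5279541015625, 221.74317932128906), 84.19173431396484)
top knob [466. 219.  83.]
top grip [594. 208. 140.]
top board [ 556. -223.   20.]
top salt [462. -10.  91.]
top mug [ 423. -490.   52.]
top table [445. 382.   1.]
board ((559.2281494140625, -222.9617919921875), (337.2494812011719, 220.76812744140625), 83.98847198486328)
```

View pics/crop1.png

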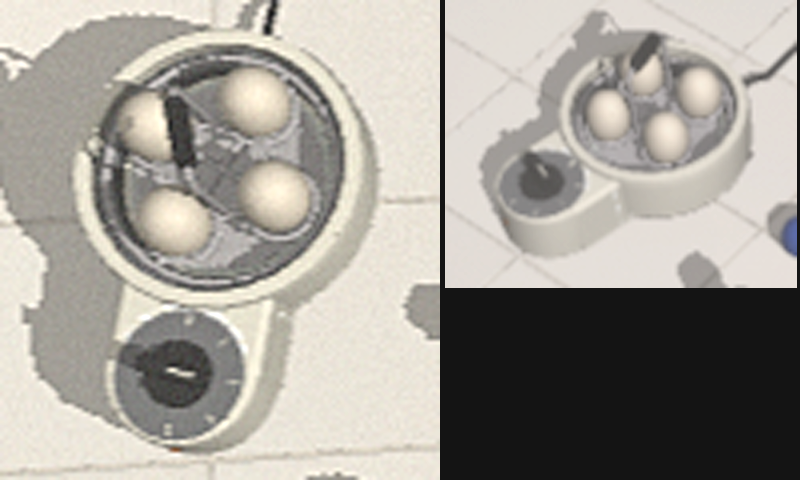

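The crop confirms it: white eggs in the wire rack, black grip at crop (180,132), and the black knob at (178,372) with its pointer line aimed right. Next I measure exactly.

```bash
cat > m.py <<'E'
from h import *
def rect(n,mask,z):
    v,u=np.nonzero(mask); q=np.array([ray(n,a,b,z)[:2] for a,b in zip(u,v)],np.float32)
    r=cv2.minAreaRect(q); _,_,V=np.linalg.svd(q-q.mean(0),full_matrices=False)
    return q.mean(0).round(1),np.round(r[0],1),np.round(r[1],1),np.degrees(np.arctan(V[0][1]/V[0][0])).round(1),len(q)
E
python3 - <<'E'
from m import *
from scipy.optimize import least_squares
v,u=np.mgrid[:480,:640]
for n in('top','side'):
    im=cv2.imread(f'pics/{n}0.png'); g=im.max(2).astype(int); P=cloud(n,np.load(f'pics/{n}0.png.npy')); 
    near=lambda x,y,r:np.hypot(P[...,0]-x,P[...,1]-y)<r
    gm=near(592,202,35)&(P[...,2]>125)&(P[...,2]<155)&(g<90); print(n,'grip',rect(n,gm,142.5))
    km=near(468,221,24)&(P[...,2]>70); print('knobtop',rect(n,km,83), 'medz',np.median(P[km][:,2]))
    km=near(468,221,24)&(g<75); print('dark',rect(n,km,75))
    kw=near(468,221,17)&(g>110)&(P[...,2]>70); print('pointer',rect(n,kw,83))
    rm=(np.abs(P[...,2]-62)<5)&near(590,205,105)&~near(590,200,68)&(g>110)&(P[...,0]>525)
    b,a=np.nonzero(rm); q=np.array([ray(n,i,j,62)[:2] for i,j in zip(a,b)])
    f=cv2.fitEllipse(cv2.convexHull(q.astype(np.float32))); print('rim',len(q),np.round(f[0],1),np.round(f[1],1))
    s=(np.abs(P[...,2]-56)<5)&near(468,221,60)&(P[...,0]<500); print('console',rect(n,s,56))
    for nm,(x,y) in dict(salt=(460,-10),mug=(430,-480)).items():
        m=near(x,y,60)&(P[...,2]>70); print(nm,P[m].mean(0).round(0),P[m].min(0).round(0),P[m].max(0).round(0))
E
```

```text
top grip (array([591.5, 208. ], dtype=float32), array([590.1, 207.4]), array([59.3, 11.9]), np.float32(10.8), 102)
knobtop (array([467.9, 229.4], dtype=float32), array([467.9, 229.6]), array([33.1, 10.9]), np.float32(70.8), 72) medz 83.85292689863047
dark (array([467.2, 226. ], dtype=float32), array([468.3, 225.9]), array([38.6, 34.6]), np.float32(45.9), 204)
pointer (array([467.1, 224.9], dtype=float32), array([466.9, 224.9]), array([11.7,  2.1]), np.float32(72.4), 7)
rim 619 [593.9 209.6] [167.9 173.2]
console (array([467.3, 229.2], dtype=float32), array([464.2, 229.5]), array([93.6, 72.3]), np.float32(-81.3), 818)
salt [461.  -3.  86.] [446. -18.  74.] [478.  14.  96.]
mug [ 426. -474.   84.] [ 379. -522.   70.] [ 480. -438.   95.]
side grip (array([591.8, 204.9], dtype=float32), array([591.2, 204.5]), array([43.6, 15.5]), np.float32(12.9), 61)
knobtop (array([467.2, 226.1], dtype=float32), array([466.2, 226.5]), array([36.8, 24.5]), np.float32(63.8), 54) medz 82.31925681732821
dark (array([463.6, 222. ], dtype=float32), array([468. , 223.3]), array([50.8, 37.4]), np.float32(55.7), 127)Traceback (most recent call last):
  File "<stdin>", line 10, in <module>
  File "m.py", line 4, in rect
    r=cv2.minAreaRect(q); _,_,V=np.linalg.svd(q-q.mean(0),full_matrices=False)
cv2.error: OpenCV(4.12.0) /io/opencv/modules/imgproc/src/convhull.cpp:143: error: (-215:Assertion failed) total >= 0 && (depth == CV_32F || depth == CV_32S) in function 'convexHull'
```

Request:
jog_arm(plan=[0.3225, -0.3025, 0, 0, 0, -93.7, 0.3225, -0.3025, 0, 0, 0, -93.7, 0.3225, -0.3025, 0, 0, 0, -93.7, 0.3225, -0.3025, 0, 0, 0, -93.7, 0.3225, -0.3025, 0, 0, 0, -93.7, 0.3225, -0.3025, 0, 0, 0, -93.7, 0.3225, -0.3025, 0, 0, 0, -93.7, 0.3225, -0.3025, 0, 0, 0, -93.7, 0.3225, -0.3025, 0, 0, 0, -93.7, 0.3225, -0.3025, 0, 0, 0, -93.7, 0.3225, -0.3025, 0, 0, 0, -93.7, 0.3225, -0.3025, 0, 0, 0, -93.7, 0.3225, -0.3025, 0, 0, 0, -93.7, 0.3225, -0.3025, -0.05, 0, 0, -93.7, 0.3225, -0.3025, -0.1, 0, 0, -93.7, 0.3225, -0.3025, -0.1, 0, 0, -93.7, 0.3225, -0.3025, -0.1, 0, 0, -93.7], claw=0.03, force=15)

```text
clock: 1.8
eef_pos: [467.7, 228.3, 106.5]
eef_rot: [-3.141, 0.0, 1.242]
wrist_force: [0.1, 0.1, 1.3]
finger_gap: 30.3
finger_force: 0.0
```

```bash
python3 - <<'E'
from h import *
o=np.zeros((480,800,3),np.uint8)
for n,x0,y0,k in(('side',0,0,0),('top',0,0,1)):
    p,d=shot(n,n+'1.png'); 
    y,x=(140,180) if n=='side' else (190,100)
    c=p[y:y+120,x:x+100,::-1]; o[:,400*k:400*k+400]=cv2.resize(c,(400,480),interpolation=cv2.INTER_CUBIC)
cv2.imwrite('pics/crop2.png',cv2.convertScaleAbs(o,alpha=1.3,beta=20))
s=manip.read_state();print(s['clock'],s['eef_pos'],s['eef_rot'],s['joints'],s['finger_gap'])
E
```

```text
1.9 [468.68352853 228.65789035 108.1465576 ] [ 3.13886670e+00 -2.40818796e-03  1.24077485e+00] [3.83638329e-01 3.38634912e-01 1.71111751e+00 4.07487707e-05
 1.08820308e+00 7.13644242e-01] 30.04025833706467
```

View pics/crop2.png

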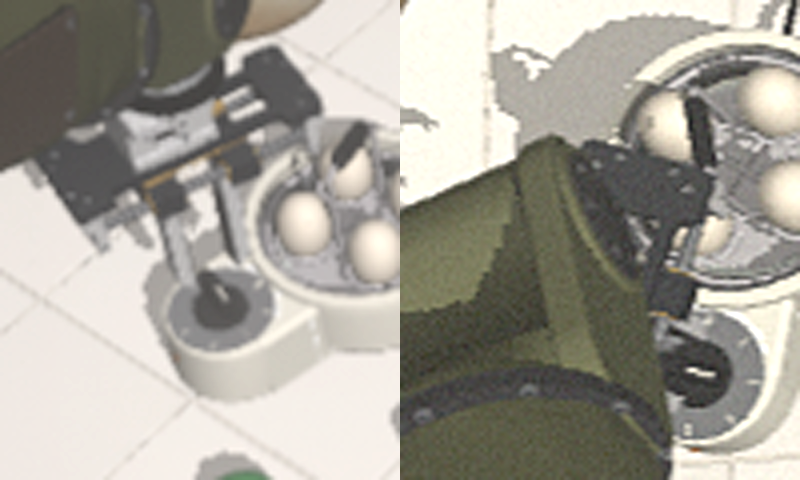

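Crop 2: the fingers straddle the knob bar (side crop about 187,280 and 237,255 around 220,300). The pointer still aims right in the top view. Now I descend and pinch.

Request:
jog_arm(plan=[0, 0, -0.02, 0, 0, 0, 0, 0, -0.03, 0, 0, 0, 0, 0, -0.036, 0, 0, 0, 0, 0, -0.04, 0, 0, 0, 0, 0, -0.04, 0, 0, 0, 0, 0, -0.04, 0, 0, 0])

```text
clock: 2.5
eef_pos: [467.8, 228.1, 66.0]
eef_rot: [3.141, -0.0, 1.239]
wrist_force: [0.3, -0.0, -0.0]
finger_gap: 30.0
finger_force: 0.0
```

Request:
jog_arm(plan=[0, 0, 0, 0, 0, 0, 0, 0, 0, 0, 0, 0, 0, 0, 0, 0, 0, 0, 0, 0, 0, 0, 0, 0, 0, 0, 0, 0, 0, 0, 0, 0, 0, 0, 0, 0], claw=0, force=15)

```text
clock: 3.1
eef_pos: [468.4, 227.8, 65.8]
eef_rot: [3.14, -0.001, 1.239]
wrist_force: [5.8, -2.4, -0.7]
finger_gap: 10.9
finger_force: 15.0
```

Request:
jog_arm(plan=[0, 0, 0, 0, 0, 5, 0, 0, 0, 0, 0, 11, 0, 0, 0, 0, 0, 17, 0, 0, 0, 0, 0, 23, 0, 0, 0, 0, 0, 29, 0, 0, 0, 0, 0, 35, 0, 0, 0, 0, 0, 41, 0, 0, 0, 0, 0, 47, 0, 0, 0, 0, 0, 53, 0, 0, 0, 0, 0, 59, 0, 0, 0, 0, 0, 65, 0, 0, 0, 0, 0, 71, 0, 0, 0, 0, 0, 77, 0, 0, 0, 0, 0, 82, 0, 0, 0, 0, 0, 86, 0, 0, 0, 0, 0, 90, 0, 0, 0, 0, 0, 90, 0, 0, 0, 0, 0, 90])

```text
clock: 4.9
eef_pos: [471.8, 230.9, 66.9]
eef_rot: [3.131, 0.009, 2.81]
wrist_force: [27.9, 21.3, -16.5]
finger_gap: 11.3
finger_force: 14.9
```

```bash
python3 - <<'E'
from h import *
s=manip.read_state();print(s['eef_pos'],s['eef_rot'],s['wrist_force'],s['moment'],s['finger_gap'])
E
```

```text
[471.79978168 230.93140867  66.87253058] [3.13133392 0.00878103 2.81005696] [ 27.90899191  21.29671663 -16.49926911] [ 4.16317304 -5.17056194 -0.01981469] 11.25289646719863
```

Request:
jog_arm(plan=[0.002, 0.0015, 0, 0, 0, 0, 0.004, 0.003, 0, 0, 0, 0, 0.004, 0.003, 0, 0, 0, 0, 0.004, 0.003, 0, 0, 0, 0])

```text
clock: 5.3
eef_pos: [472.4, 231.5, 66.7]
eef_rot: [3.14, 0.002, 2.81]
wrist_force: [-0.0, 0.8, 8.4]
finger_gap: 10.7
finger_force: 15.0
```

```bash
python3 - <<'E'
from h import *
o=np.zeros((480,800,3),np.uint8)
for n,k in(('side',0),('top',1)):
    p,d=shot(n,n+'2.png'); 
    y,x=(140,180) if n=='side' else (190,100)
    c=p[y:y+120,x:x+100,::-1]; o[:,400*k:400*k+400]=cv2.resize(c,(400,480),interpolation=cv2.INTER_CUBIC)
cv2.imwrite('pics/crop3.png',cv2.convertScaleAbs(o,alpha=1.3,beta=20))
s=manip.read_state();print(s['eef_pos'],s['eef_rot'],s['wrist_force'],s['moment'],s['finger_gap'])
E
```

```text
[472.41637972 231.5587214   66.63738518] [3.13957494e+00 2.10464776e-03 2.81034926e+00] [0.5108536  1.47342979 7.11054491] [ 0.21375826 -0.07113913  0.03902696] 10.84031816169064
```

View pics/crop3.png

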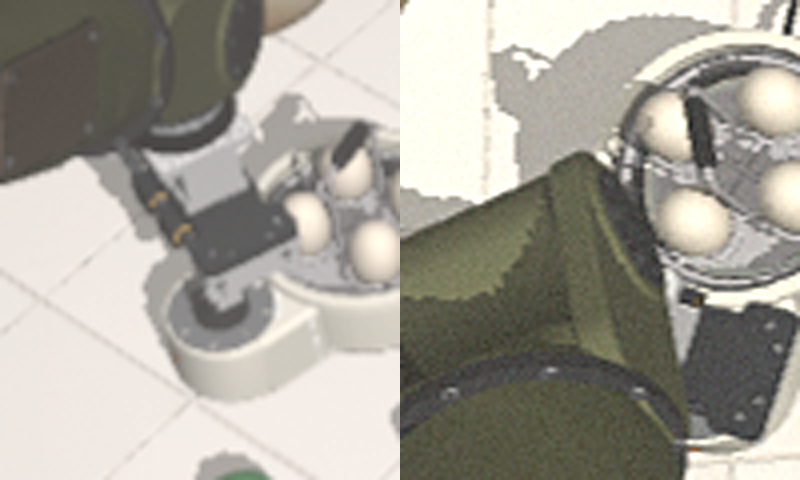

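Crop 3: the gripper is on the knob, its lateral force now near zero, and the rack is undisturbed. I keep turning to the stop.

Request:
jog_arm(plan=[0, 0, 0, 0, 0, 3, 0, 0, 0, 0, 0, 6, 0, 0, 0, 0, 0, 9, 0, 0, 0, 0, 0, 9, 0, 0, 0, 0, 0, 9])

```text
clock: 5.9
eef_pos: [472.5, 231.8, 66.6]
eef_rot: [3.139, 0.003, 2.967]
wrist_force: [0.9, 3.9, 6.4]
finger_gap: 10.9
finger_force: 15.1
```

```bash
cat >s.py <<'E'
from h import *
s=manip.read_state();print(s['clock'],s['eef_pos'].round(1),s['eef_rot'].round(3),s['wrist_force'].round(1),s['moment'].round(2),s['finger_gap'])
E
python3 s.py
```

```text
5.9 [472.5 231.8  66.6] [3.139e+00 3.000e-03 2.967e+00] [0.9 3.9 6.4] [ 0.71 -0.26 -0.16] 10.911920413280354
```

Request:
jog_arm(plan=[0, 0, 0, 0, 0, 2, 0, 0, 0, 0, 0, 4, 0, 0, 0, 0, 0, 5, 0, 0, 0, 0, 0, 5, 0, 0, 0, 0, 0, 5])

```text
clock: 6.4
eef_pos: [472.8, 231.8, 66.6]
eef_rot: [3.139, 0.003, 3.054]
wrist_force: [3.3, 3.6, 4.7]
finger_gap: 11.9
finger_force: 16.1
```

```bash
python3 s.py
```

```text
6.4 [472.8 231.8  66.6] [3.139e+00 3.000e-03 3.054e+00] [3.3 3.6 4.7] [ 0.84 -0.67 -0.37] 11.862280303277398
```

Request:
jog_arm(plan=[0, 0, 0, 0, 0, 0, 0, 0, 0, 0, 0, 0, 0, 0, 0, 0, 0, 0, 0, 0, 0, 0, 0, 0], claw=0.04)

```text
clock: 6.8
eef_pos: [471.3, 230.9, 65.3]
eef_rot: [-3.141, -0.0, 3.055]
wrist_force: [0.2, 0.5, -0.0]
finger_gap: 38.5
finger_force: 0.0
```

Request:
jog_arm(plan=[0, 0, 0.02, 0, 0, 0, 0, 0, 0.06, 0, 0, 0, 0, 0, 0.1, 0, 0, 0, 0, 0, 0.14, 0, 0, 0, -0.04, 0, 0.16, 0, 0, 0, -0.08, 0.03, 0.16, 0, 0, 0, -0.12, 0.06, 0.16, 0, 0, 8, -0.12, 0.1, 0.16, 0, 0, 17, -0.12, 0.14, 0.16, 0, 0, 17, -0.12, 0.14, 0.16, 0, 0, 17])

```text
clock: 7.8
eef_pos: [350.7, 374.0, 224.9]
eef_rot: [3.141, -0.001, -2.928]
wrist_force: [-0.2, -0.8, 0.7]
finger_gap: 40.0
finger_force: 0.0
```

```bash
python3 - <<'E'
from m import *
im,d=shot('top','top3.png'); n='top'
g=im.max(2).astype(int); P=cloud(n,d)
near=lambda x,y,r:np.hypot(P[...,0]-x,P[...,1]-y)<r
gm=near(592,205,35)&(P[...,2]>132)&(P[...,2]<155)&(g<90); print(n,'grip',rect(n,gm,142.5))
km=near(469,229,24)&(P[...,2]>74)&(P[...,2]<95); print('knobtop',rect(n,km,83))
rm=(np.abs(P[...,2]-62)<5)&near(590,205,105)&~near(592,208,68)&(g>110)&(P[...,0]>525)
b,a=np.nonzero(rm); q=np.array([ray(n,i,j,62)[:2] for i,j in zip(a,b)])
f=cv2.fitEllipse(cv2.convexHull(q.astype(np.float32))); print('rim',len(q),np.round(f[0],1),np.round(f[1],1))
cv2.imwrite('pics/crop4.png',cv2.resize(im[190:310,110:250,::-1],(700,600),interpolation=cv2.INTER_CUBIC))
E
python3 s.py
```

```text
top grip (array([591.3, 207.9], dtype=float32), array([588.3, 207.1]), array([50.2, 11.9]), np.float32(10.9), 99)
knobtop (array([468.9, 232.4], dtype=float32), array([469. , 232.2]), array([13.6, 36.4]), np.float32(-9.3), 92)
rim 661 [594.3 209.5] [167.4 173.8]
7.85 [350.9 372.2 224.8] [-3.141e+00 -1.000e-03 -2.930e+00] [-0.2 -0.5  0.2] [-0.03  0.02  0.01] 39.88009495652851
```

View pics/crop4.png

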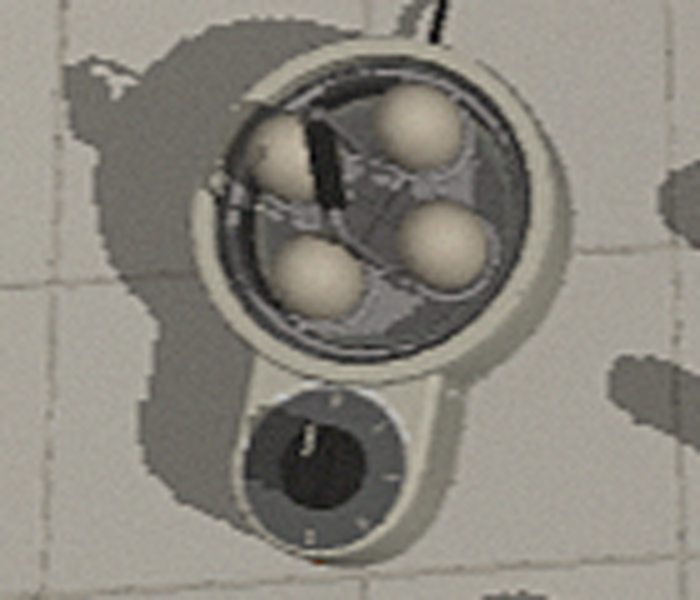

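Crop 4: the knob's pointer (308,438) now aims at the boiler's middle, the bar lies at -9.3° and the boiler direction is -10°, so it is off. The rack is untouched. Next I go to the grip.

Request:
jog_arm(plan=[0.06, -0.04, 0, 0, 0, 0, 0.12, -0.08, 0, 0, 0, 0, 0.18, -0.12, -0.02, 0, 0, 0, 0.22, -0.15, -0.04, 0, 0, -0.5, 0.241, -0.163, -0.045, 0, 0, -0.5, 0.241, -0.163, -0.045, 0, 0, -0.5, 0.241, -0.163, -0.045, 0, 0, -0.5, 0.241, -0.163, -0.045, 0, 0, -0.5])

```text
clock: 8.65
eef_pos: [592.5, 206.4, 179.9]
eef_rot: [-3.141, -0.001, -2.943]
wrist_force: [-1.2, 0.5, -0.2]
finger_gap: 39.9
finger_force: 0.0
```

```bash
python3 - <<'E'
from h import *
o=np.zeros((480,800,3),np.uint8)
for n,k in(('side',0),('top',1)):
    p,d=shot(n,n+'4.png'); 
    y,x=(120,210) if n=='side' else (170,120)
    c=p[y:y+120,x:x+100,::-1]; o[:,400*k:400*k+400]=cv2.resize(c,(400,480),interpolation=cv2.INTER_CUBIC)
cv2.imwrite('pics/crop5.png',cv2.convertScaleAbs(o,alpha=1.3,beta=20))
E
python3 s.py
```

```text
8.75 [591.9 208.1 181. ] [ 3.141  0.    -2.941] [-0.1  0.7 -0.3] [ 0.09  0.11 -0.03] 39.893667268836225
```

View pics/crop5.png

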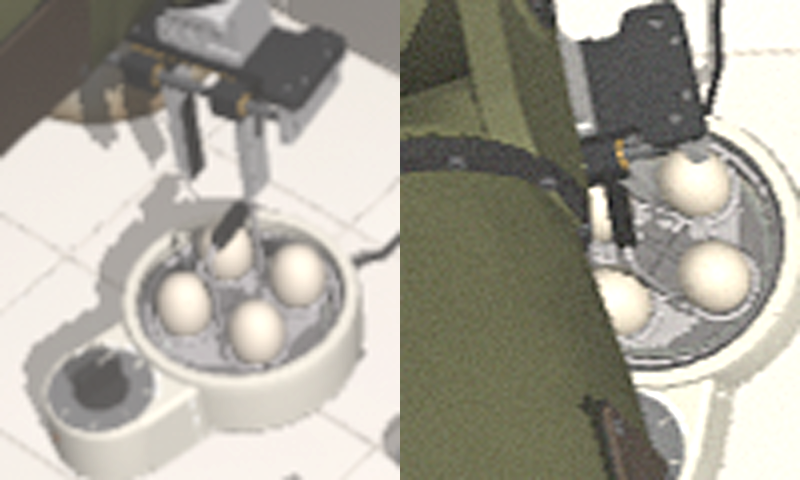

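Crop 5: the fingertips (190,175) and (250,195) sit on either side of the grip (235,222), and the pads are parallel to it. Descending now, then a gentle close.

Request:
jog_arm(plan=[0, 0, -0.02, 0, 0, 0, 0, 0, -0.04, 0, 0, 0, 0, 0, -0.055, 0, 0, 0, 0, 0, -0.065, 0, 0, 0, 0, 0, -0.065, 0, 0, 0, 0, 0, -0.065, 0, 0, 0])

```text
clock: 9.35
eef_pos: [592.7, 208.3, 116.2]
eef_rot: [3.142, 0.001, -2.94]
wrist_force: [0.6, -0.2, 0.8]
finger_gap: 40.2
finger_force: 0.0
```

Request:
jog_arm(plan=[0, 0, 0, 0, 0, 0, 0, 0, 0, 0, 0, 0, 0, 0, 0, 0, 0, 0, 0, 0, 0, 0, 0, 0, 0, 0, 0, 0, 0, 0, 0, 0, 0, 0, 0, 0], claw=0.02, force=5)

```text
clock: 9.95
eef_pos: [592.5, 208.0, 115.4]
eef_rot: [-3.142, -0.0, -2.941]
wrist_force: [0.1, 0.6, 0.0]
finger_gap: 20.0
finger_force: 0.0
```

Request:
jog_arm(plan=[0, 0, 0, 0, 0, 0, 0, 0, 0, 0, 0, 0, 0, 0, 0, 0, 0, 0, 0, 0, 0, 0, 0, 0, 0, 0, 0, 0, 0, 0, 0, 0, 0, 0, 0, 0], claw=0.0, force=5)

```text
clock: 10.55
eef_pos: [592.5, 208.1, 115.5]
eef_rot: [3.141, 0.0, -2.941]
wrist_force: [-1.7, 2.2, 0.1]
finger_gap: 12.1
finger_force: 5.0
```

Request:
jog_arm(plan=[0, 0, 0, 0, 0, 0, 0, 0, 0, 0, 0, 0, 0, 0, 0, 0, 0, 0, 0, 0, 0.001, 0, 0, 0, 0, 0, 0.002, 0, 0, 0, 0, 0, 0.004, 0, 0, 0, 0, 0, 0.006, 0, 0, 0, 0, 0, 0.008, 0, 0, 0, 0, 0, 0.01, 0, 0, 0, 0, 0, 0.012, 0, 0, 0, 0, 0, 0.014, 0, 0, 0, 0, 0, 0.016, 0, 0, 0, 0, 0, 0.018, 0, 0, 0, 0, 0, 0.019, 0, 0, 0, 0, 0, 0.02, 0, 0, 0, 0, 0, 0.02, 0, 0, 0, 0, 0, 0.02, 0, 0, 0], force=35)

```text
clock: 12.25
eef_pos: [592.5, 208.0, 135.3]
eef_rot: [-3.142, -0.0, -2.941]
wrist_force: [0.3, 0.3, -3.5]
finger_gap: 12.0
finger_force: 35.0
```

```bash
python3 - <<'E'
from h import *
o=np.zeros((480,800,3),np.uint8)
for n,k in(('side',0),('top',1)):
    p,d=shot(n,n+'5.png'); 
    y,x=(120,210) if n=='side' else (170,120)
    c=p[y:y+120,x:x+100,::-1]; o[:,400*k:400*k+400]=cv2.resize(c,(400,480),interpolation=cv2.INTER_CUBIC)
cv2.imwrite('pics/crop6.png',cv2.convertScaleAbs(o,alpha=1.3,beta=20))
E
python3 s.py
```

```text
12.35 [592.4 208.  135.3] [-3.142 -0.    -2.941] [ 0.2  0.7 -3.9] [-0.    0.04 -0.01] 11.582290733509744
```

View pics/crop6.png

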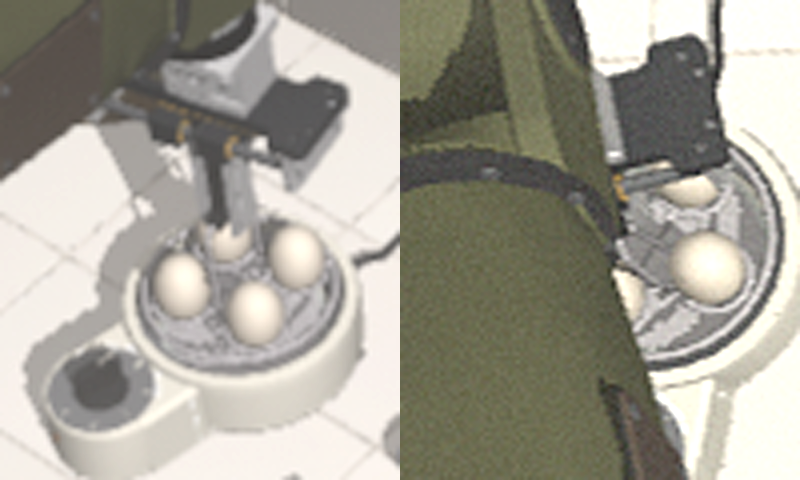

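Crop 6: the rack is clear of the boiler by 2 cm, with all eggs standing and 3.9 N carried. I continue the lift.

Request:
jog_arm(plan=[0, 0, 0.002, 0, 0, 0, 0, 0, 0.006, 0, 0, 0, 0, 0, 0.012, 0, 0, 0, 0, 0, 0.02, 0, 0, 0, 0, 0, 0.03, 0, 0, 0, 0, 0, 0.04, 0, 0, 0, 0, 0, 0.05, 0, 0, 0, 0, 0, 0.06, 0, 0, 0, 0, 0, 0.07, 0, 0, 0, 0, 0, 0.08, 0, 0, 0, 0, 0, 0.088, 0, 0, 0, 0, 0, 0.094, 0, 0, 0, 0, 0, 0.098, 0, 0, 0, 0, 0, 0.1, 0, 0, 0, 0, 0, 0.1, 0, 0, 0])

```text
clock: 13.85
eef_pos: [592.5, 208.0, 235.4]
eef_rot: [-3.142, -0.0, -2.941]
wrist_force: [-0.3, -0.2, -4.4]
finger_gap: 11.6
finger_force: 35.0
```

Request:
jog_arm(plan=[0, -0.001, 0, 0, 0, -0.25, 0, -0.003, 0, 0, 0, -0.75, 0, -0.006, 0, 0, 0, -1.5, 0, -0.01, 0, 0, 0, -2.5, -0.001, -0.015, 0, 0, 0, -3.75, -0.002, -0.021, 0, 0, 0, -5.25, -0.002, -0.028, 0, 0, 0, -7, -0.003, -0.036, 0, 0, 0, -9, -0.003, -0.045, 0, 0, 0, -11.25, -0.004, -0.054, 0, 0, 0, -13.5, -0.005, -0.063, 0, 0, 0, -15.75, -0.005, -0.072, 0, 0, 0, -18, -0.006, -0.081, 0, 0, 0, -20.25, -0.007, -0.09, 0, 0, 0, -22.5, -0.007, -0.098, 0, 0, 0, -24.5, -0.008, -0.104, 0, 0, 0, -26, -0.008, -0.108, 0, 0, 0, -27, -0.008, -0.11, 0, 0, 0, -27.5, -0.008, -0.111, 0, 0, 0, -27.75, -0.008, -0.111, 0, 0, 0, -27.75])

```text
clock: 15.85
eef_pos: [584.5, 97.1, 235.4]
eef_rot: [3.142, -0.0, 2.858]
wrist_force: [-0.7, 0.8, -4.8]
finger_gap: 11.9
finger_force: 35.0
```

```bash
python3 s.py
```

```text
15.85 [584.5  97.1 235.4] [ 3.142 -0.     2.858] [-0.7  0.8 -4.8] [ 0.04 -0.01 -0.02] 11.94576332387248
```

Request:
jog_arm(plan=[0, -0.001, 0, 0, 0, -0.25, 0, -0.003, 0, 0, 0, -0.75, 0, -0.006, 0, 0, 0, -1.5, 0, -0.01, 0, 0, 0, -2.5, -0.001, -0.015, 0, 0, 0, -3.75, -0.002, -0.021, 0, 0, 0, -5.25, -0.002, -0.028, 0, 0, 0, -7, -0.003, -0.036, 0, 0, 0, -9, -0.003, -0.045, 0, 0, 0, -11.25, -0.004, -0.054, 0, 0, 0, -13.5, -0.005, -0.063, 0, 0, 0, -15.75, -0.005, -0.072, 0, 0, 0, -18, -0.006, -0.081, 0, 0, 0, -20.25, -0.007, -0.09, 0, 0, 0, -22.5, -0.007, -0.098, 0, 0, 0, -24.5, -0.008, -0.104, 0, 0, 0, -26, -0.008, -0.108, 0, 0, 0, -27, -0.008, -0.11, 0, 0, 0, -27.5, -0.008, -0.111, 0, 0, 0, -27.75, -0.008, -0.111, 0, 0, 0, -27.75])

```text
clock: 17.85
eef_pos: [576.5, -13.9, 235.5]
eef_rot: [3.142, 0.0, 2.374]
wrist_force: [0.2, 0.4, -3.1]
finger_gap: 11.6
finger_force: 35.0
```

Request:
jog_arm(plan=[0, -0.001, 0, 0, 0, -0.25, 0, -0.003, 0, 0, 0, -0.75, 0, -0.006, 0, 0, 0, -1.5, 0, -0.01, 0, 0, 0, -2.5, -0.001, -0.015, 0, 0, 0, -3.75, -0.002, -0.021, 0, 0, 0, -5.25, -0.002, -0.028, 0, 0, 0, -7, -0.003, -0.036, 0, 0, 0, -9, -0.003, -0.045, 0, 0, 0, -11.25, -0.004, -0.054, 0, 0, 0, -13.5, -0.005, -0.063, 0, 0, 0, -15.75, -0.005, -0.072, 0, 0, 0, -18, -0.006, -0.081, 0, 0, 0, -20.25, -0.007, -0.09, 0, 0, 0, -22.5, -0.007, -0.098, 0, 0, 0, -24.5, -0.008, -0.104, 0, 0, 0, -26, -0.008, -0.108, 0, 0, 0, -27, -0.008, -0.11, 0, 0, 0, -27.5, -0.008, -0.111, 0, 0, 0, -27.75, -0.008, -0.111, 0, 0, 0, -27.75])

```text
clock: 19.85
eef_pos: [568.5, -124.9, 235.5]
eef_rot: [3.142, -0.0, 1.89]
wrist_force: [-0.5, -0.3, -5.0]
finger_gap: 11.7
finger_force: 35.0
```

Request:
jog_arm(plan=[0, -0.001, 0, 0, 0, -0.25, 0, -0.003, 0, 0, 0, -0.75, 0, -0.006, 0, 0, 0, -1.5, -0.001, -0.01, 0, 0, 0, -2.5, -0.002, -0.015, 0, 0, 0, -3.75, -0.002, -0.021, 0, 0, 0, -5.25, -0.003, -0.028, 0, 0, 0, -7, -0.004, -0.036, 0, 0, 0, -9, -0.005, -0.045, 0, 0, 0, -11.25, -0.005, -0.054, 0, 0, 0, -13.5, -0.006, -0.063, 0, 0, 0, -15.75, -0.007, -0.072, 0, 0, 0, -18, -0.008, -0.08, 0, 0, 0, -20, -0.008, -0.087, 0, 0, 0, -21.5, -0.009, -0.092, 0, 0, 0, -22.75, -0.009, -0.096, 0, 0, 0, -23.5, -0.0095, -0.098, 0, 0, 0, -24, -0.0095, -0.099, 0, 0, 0, -24.25, -0.0095, -0.099, 0, 0, 0, -24.25, -0.0095, -0.099, 0, 0, 0, -24.25])

```text
clock: 21.85
eef_pos: [559.0, -223.8, 235.5]
eef_rot: [-3.142, -0.0, 1.467]
wrist_force: [-0.2, 0.2, -3.4]
finger_gap: 11.4
finger_force: 35.0
```

```bash
python3 s.py; python3 - <<'E'
from m import *
for n in('side','top'):
    p,d=shot(n,n+'6.png')
    P=cloud(n,d); near=lambda x,y,r:np.hypot(P[...,0]-x,P[...,1]-y)<r
    g=p.min(2).astype(int)
    for nm,(x,y) in dict(salt=(460,-6),mug=(430,-480)).items():
        m=near(x,y,60)&(P[...,2]>70)&(P[...,2]<100); print(n,nm,P[m].mean(0).round(0))
cv2.imwrite('pics/f.png',cv2.imread('pics/side6.png'))
E
```

```text
21.85 [ 559.  -223.8  235.5] [-3.142 -0.     1.467] [-0.2  0.2 -3.4] [-0.06  0.08  0.01] 11.440647100073946
side salt [460.  -9.  85.]
side mug [ 423. -483.   84.]
top salt [461.  -3.  86.]
top mug [ 426. -473.   84.]
```

View pics/side6.png

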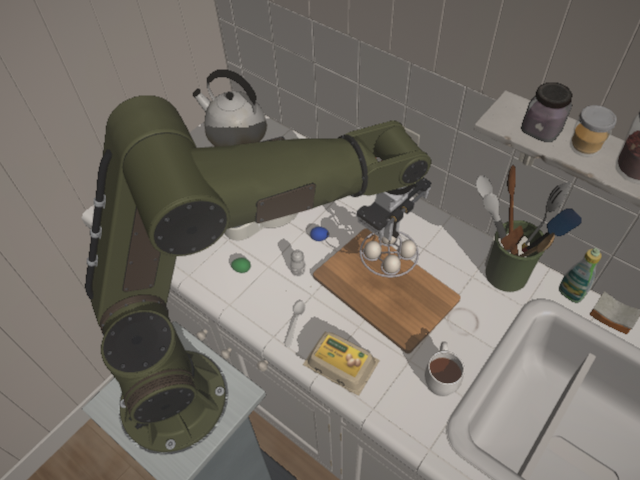

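View pics/top6.png

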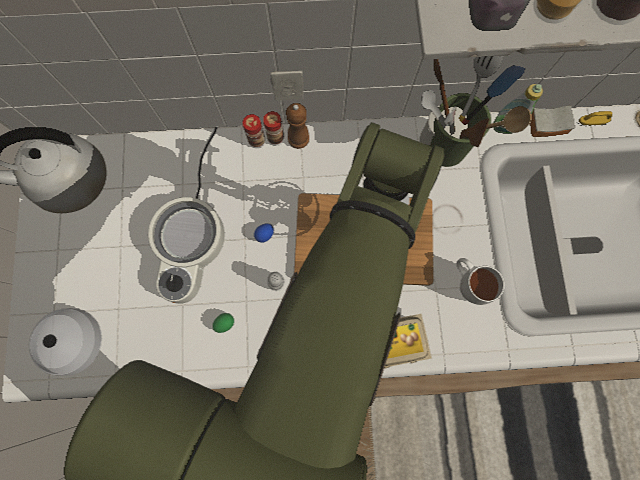

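Side view: the rack hangs over the board (390,258) with three eggs visible (372,250; 392,264; 409,248) and the fourth behind the fingers. Top view: the salt and mug have not moved, the boiler is empty and nothing was dropped. A last check of height, level and the fourth egg.

```bash
python3 - <<'E'
from h import *
im=cv2.imread('pics/side6.png'); P=cloud('side',np.load('pics/side6.png.npy'))
for u,v in((372,247),(392,261),(409,244)):
    q=P[v-11:v+12,u-9:u+10].reshape(-1,3); q=q[(q[:,2]>165)&(q[:,2]<225)]; print(np.percentile(q[:,2],97).round(1),q.mean(0).round(0))
q=P[262:280,365:418].reshape(-1,3); q=q[(q[:,2]>155)&(q[:,2]<180)]; print('ring',np.median(q,0).round(0))
a=[manip.read_state()['wrist_force'][2]]
cv2.imwrite('pics/crop7.png',cv2.convertScaleAbs(cv2.resize(im[190:300,340:450],(600,600),interpolation=cv2.INTER_CUBIC),alpha=1.3,beta=20))
for _ in range(8): camera('top'); a.append(manip.read_state()['wrist_force'][2])
print(np.mean(a))
E
```

```text
212.6 [ 529. -197.  195.]
212.1 [ 527. -255.  194.]
213.4 [ 585. -264.  197.]
ring [ 509. -265.  175.]
-3.811488776955729
```

View pics/crop7.png

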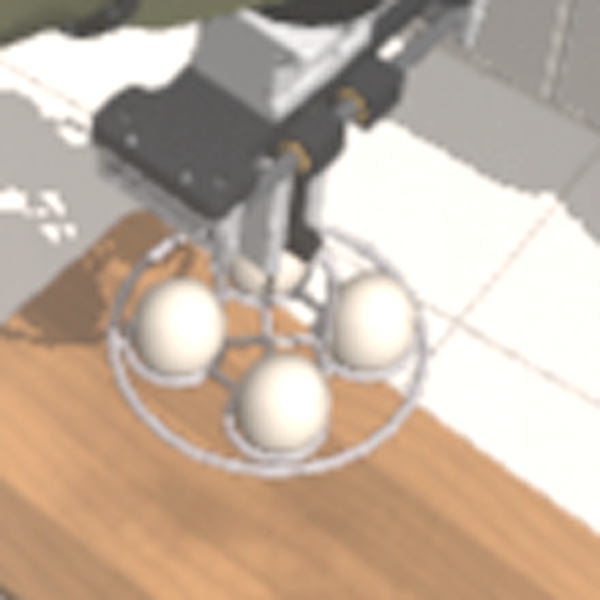

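Crop 7: all four eggs stand in the rack, with the fourth visible behind the fingers at (265,270). The egg tops are level within about 1 mm at 212 mm, so the ring is about 150 mm over the board. Handing in.

```bash
python3 -c "
from cell import manip
print(manip.sign_off())"
```

```text
the job is handed in; nothing more can be done
None
```

The job is handed in: the knob is at its off stop, and the arm is holding the rack level with all four eggs about 15 cm over the middle of the board, grip along its long side; the salt shaker and mug were not moved.

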